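# Close and lock the welding jig on a tube

## Task

Slide the jig's jaw up until the square tube is nipped squarely between the jaw and the fence, without crushing it. Then lock the jaw with its captive screw: pull the knurled head straight up against its spring until you feel the thread meet, and turn it anticlockwise, easing it upward as it climbs, until it is fully home; the thread must not be forced. Let go, with the tube still nipped and the loose things beside the jig left where they lie.

Things in the scene. Friction and masses are not known exactly. Their poses are not given: they have to be found in the camera images.
- jig: the fixed steel welding jig, a flat base 150 (x) by 300 (y) by 15 mm thick, screwed to the bench; origin under the centre of the base, on the bench. Its y axis is the direction in which the jaw closes. The fence is an upright block across the base, 130 mm wide in x, its face towards the jaw at jig y = +90 mm, its top 58 mm above the bench.
- jaw (a joint): position (m) of the sliding jaw, a grey block 62 (x) by 60 (y) mm, its top 60 mm above the bench, on the jig's centre line: its centre at jig y = -40 mm + this value, its face 30 mm further on. 0 is fully open, about 0.060 is shut on the tube against the fence. About 8 N of friction; it stays where left. Push it by its back or by the screw's head.
- tube: loose square steel tube 40 by 40 mm, 140 mm long in its own x, 3 mm wall, about 0.4 kg, lying on the jig's base (underside 15 mm above the bench) between jaw and fence, nearly parallel to the fence and a few mm off it; origin at the centre of its underside.
- knob_top (a point): centre of the top of the captive screw's head, an upright plain steel knurled cylinder 30 mm in diameter and 30 mm tall, in the middle of the jaw. Its axis is vertical. At rest its underside is 6 mm above the jaw's top (its top 96 mm above the bench) on a 12 mm stem.
- knob: the same captive screw as a body (head, stem and thread): origin on its axis, 80 mm below the top of the head; z is up along its axis.
- lift (a joint): how far (m) the screw is pulled up; 0 at rest. A spring holds it down: about 7 N at 0, plus 0.3 N per mm. The thread's mouth, unseen inside the jaw, is met between 9 and 19 mm, differing each time: there the pull meets a hard stop, felt as force above the spring's. Only within about 2 mm below that stop will the head turn into the thread; lower, turning is barred at about 0.45 rad.
- turn (a joint): turn (rad) of the screw, positive anticlockwise from above; starts at -0.2 to 0.2, stops at 2.3 (fully home). The thread starts at about 0.5, from 0.6 on lifts the screw 2 mm per rad, and past 0.8 holds it up when let go (it settles 2.5 mm at most, the thread's play). Turning takes about 0.1 N m; any grasp yaw on the round head will do; use several grasps.
- magnet: bystander: red welding magnet, 70 by 50 by 24 mm, on the bench beside the jig; origin under its centre
- collar: bystander: steel ring 40 mm across, 18 mm tall, on the bench beside the jig; origin under its centre
- offcut: bystander: flat steel offcut 90 by 30 by 8 mm, on the bench beside the jig; origin under its centre
Not all that is in view belongs to the job. Of the things shaped like the tube, the steel one is meant.

How it is judged:
By the outcome, as a careful person would: the job done as asked, in the order asked, and still so for the second after the job is handed in, with the robot touching nothing.
It also fails if it takes over 67 s, if anything falls off the work surface, if the arm or the gripper's body presses on something with over 40 N, if the wrist force passes 120 N, or if a joint passes its speed limit or range.

## Robot

A 6-joint arm with a two-finger parallel gripper is mounted at the origin on the work surface. World frame = base frame: x ahead of the robot, y to its left, z up, the work surface at z = 0. Lengths are in m, angles in rad, forces in N, time in s.
With the tool pointing down it reaches from about 0.4 to 0.925 m from the base axis. Payload 12.5 kg.
Tool frame: the origin (TCP) lies at the very end of the fingers, on their centre line; the grasp point (between the pads) lies 19 mm behind it (arm.tcp_to_grasp is the distance from the TCP to the grasp point, in m); z points along the fingers, y is the line along which they close (so a half turn about z gives the same grasp; the last joint's range is limited). The gripper opens to 95 mm and grips with 3 to 60 N. Pads are 20 mm wide; open, the fingers measure 119 mm over their backs; the gripper's body (75 mm by 180 mm) begins 59 mm behind the grasp point.
Start: joints at [-1.321, 0.491, 1.559, -0, 1.092, -0.106], TCP at [0.218, -0.586, 0.215] pointing down, gripper open.
Joint ranges: [-3.1, 3.1], [-0.84, 2.19], [0.05, 2.79], [-1.13, 4.28], [0.06, 2.93], [-2.69, 2.69]. Speed limits (rad/s): [2.22, 2.22, 2.79, 3.14, 3.14, 3.14].

## Interface

Orientations are given as a unit quaternion [w, x, y, z].
In Python, from workcell import arm gives the robot as it stands.
- The arm moves only by the shell command python3 -m jog 'ROWS'. ROWS is rows parted by semicolons, their numbers by spaces, 1 to 12 of them, each of 5 numbers: the finger opening in m, then dx, dy, dz in m, then a turn about the tool's z in rad; each row shifts and turns the commanded pose from where the row before left it, along the tool's axes as they then stand; what a row does not reach is not made up. A row lasts 1/12 s, in which the tool goes at most 0.0417 m and 0.125 rad, less where a joint would pass 70% of its speed; a pose out of reach is approached as far as the arm can. The fingers move at their own pace and stop on an object; the grip force is fixed at half the most. Time passes only in rows, so rows that do not move let the fingers close. It prints the time, the measured TCP pose, the force, the opening and the grip force at its end.
- arm.read_state(): the state, without advancing time (a new reading comes with each control period).
- arm.get_image(name): name is "side" or "top"; returns the picture (420x560x3 uint8, blue, green, red); there is no depth.
- arm.calibration(name): a dict with "fovy" (degrees; the focal length in pixels is half the picture's height over the tangent of half this angle, whatever the lens; pixels are square), "cx", "cy" (the principal point, pixels), "k1" (the pictures are not rectified: a ray, as slopes to the right and down, at radius r is drawn at 1 + k1 r^2 times it, then the intrinsics apply), "R" (3x3) and "t" (3): a world point X has camera coordinates R X + t. Camera axes: x right, y down, z forward; pixel columns grow to the right and rows downward; lengths in m; the calibration is good to about 2 mm. A picture is of the moment at which its call begins. calibration takes no time and is no camera call.
- arm.sign_off(): hands the job in; it is judged then, once.
Trained networks look in the newest picture that a camera, given by its name, has taken for a name from the list of things; names that differ only in an ending like _2 or _b are one class to them, and where a whole thing is asked for, a point or a joint stands for the part that bears it (a point fixed in the world has none). Each returns a list of dicts, best first, with "score" (0 to 1); they miss things now and then, are a little off and sometimes report something else, mostly with a low value. They report only what shows in the picture. A call takes as long as a camera call. They do not tell look-alikes from the thing itself.
- arm.boxes_of(camera, query): "box" ([left, top, right, bottom] in pixels, round what is visible of it).
- arm.masks_of(camera, query): "region" (420x560 bool, what is visible of it) and "box" ([left, top, right, bottom] in pixels, round what is visible of it).
- arm.landmark_of(camera, query): "pixel" ([column, row] in pixels: a listed point, or the origin of a listed thing).
The state is a dict: "clock": time; "q": joint angles; "qvel": joint speeds; "effort": joint torques, N m; "ee_pos": TCP position; "tool_rot": TCP orientation; "ft_force": force on the tool from outside, world axes, zero at the start; "torque": the same for the moment, N m; "gripper_width": finger opening in m; "grasp_force": force on a finger pad.
Only numpy, scipy, OpenCV 4.12 (cv2) and the standard library are available. Lean on these libraries where they do the work, as an engineer would, in place of code of your own. Each camera call takes 0.05 s, during which the arm holds its last target. There are 200 camera calls.

## Working session

There is one attempt and no reset: what is moved stays moved. The work goes in short steps, Python scripts to look and compute and a shell command to move; the robot and the scene stay as the last step left them, time stands still between calls to the robot, and variables do not carry over. Pictures are saved under pics/ and viewed, at most 10 in all, crops included, and the job is handed in when it is done.

```bash
mkdir -p pics; cat > h.py <<'E'
import numpy as np, cv2
from workcell import arm
def ray(cam,px):
    c=arm.calibration(cam); f=210/np.tan(np.radians(c["fovy"])/2)
    d=np.array([(px[0]-c["cx"])/f,(px[1]-c["cy"])/f]); u=d.copy()
    for _ in range(30): u=d/(1+c["k1"]*(u@u))
    R=np.array(c["R"]);t=np.array(c["t"])
    return -R.T@t, R.T@np.array([u[0],u[1],1])
def atz(cam,px,z):
    o,d=ray(cam,px); return o+d*(z-o[2])/d[2]
def proj(cam,X):
    c=arm.calibration(cam); f=210/np.tan(np.radians(c["fovy"])/2)
    p=np.array(c["R"])@np.array(X)+np.array(c["t"]); u=p[:2]/p[2]; u=u*(1+c["k1"]*(u@u))
    return u*f+[c["cx"],c["cy"]]
E
python3 - <<'E'
from h import *
ims=[]
for c in("top","side"):
    cv2.imwrite(f"pics/{c}0.png",arm.get_image(c))
    for q,z in(("knob_top",.096),("jig",0),("tube",.015),("magnet",0),("collar",0),("offcut",0)):
        for r in arm.landmark_of(c,q)[:2]: print(c,q,round(r["score"],2),np.round(r["pixel"],1),np.round(atz(c,r["pixel"],z),4))
print(arm.read_state())
E
```

```text
top knob_top 0.48 [337.9 182. ] [0.5776 0.002  0.096 ]
top tube 0.92 [301.5 194.1] [0.5613 0.0811 0.015 ]
top tube 0.86 [191.1 300.4] [0.3122 0.3453 0.015 ]
top magnet 0.66 [325.4 249. ] [0.4306 0.0259 0.    ]
top collar 0.51 [321.1 136.6] [0.7037 0.0307 0.    ]
top collar 0.21 [292.3 135.5] [0.7076 0.1009 0.    ]
top offcut 0.66 [293.8 130.9] [0.7191 0.0971 0.    ]
top offcut 0.16 [325.3 246.6] [0.4363 0.026  0.    ]
side knob_top 0.78 [299.9 224. ] [0.5816 0.0229 0.096 ]
side jig 0.19 [348.9 240.5] [0.7032 0.0814 0.    ]
side tube 0.88 [303.2 189.1] [0.6115 0.2782 0.015 ]
side tube 0.85 [289.9 233.2] [0.5661 0.0936 0.015 ]
side magnet 0.62 [233.6 257.2] [0.437  0.0301 0.    ]
side collar 0.49 [352.5 254.3] [0.7038 0.0327 0.    ]
side collar 0.41 [299.9 227.6] [0.5927 0.1333 0.    ]
side offcut 0.86 [347.5 236.8] [0.702  0.0951 0.    ]
side offcut 0.34 [355.6 253.7] [0.7112 0.0345 0.    ]
{'clock': 0.7, 'q': array([-1.32064256e+00,  4.90839148e-01,  1.55890182e+00, -4.47251583e-06,
        1.09169657e+00, -1.05610820e-01]), 'qvel': array([-0.00151149,  0.00049534, -0.00115213, -0.00020918, -0.00075737,
       -0.00061876]), 'effort': array([-1.14379396e-03, -6.12335587e+01, -2.58400315e+01,  6.93349354e-02,
        4.44463023e-02,  2.48657790e-05]), 'ee_pos': array([ 0.21770997, -0.58587343,  0.21469814]), 'tool_rot': array([7.74956071e-05, 9.84220433e-01, 1.76946694e-01, 3.62074085e-06]), 'ft_force': array([ 0.88136374,  0.27830138, -0.09324322]), 'torque': array([ 0.04015834, -0.02188516,  0.0127027 ]), 'grasp_force': 0.0, 'gripper_width': 0.09505199338304231}
```

View pics/top0.png

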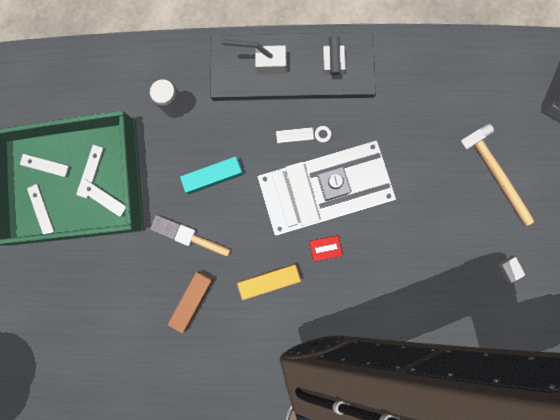

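View pics/side0.png

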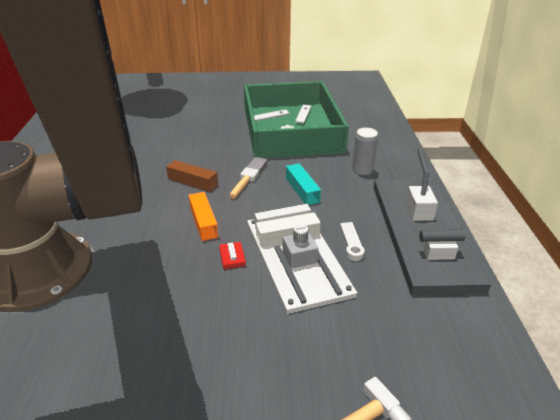

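The top view shows the jig at about (327,188), knob head at (336,181), fence at left (~285,197) and steel tube at ~(302,192). Magnet is at (326,248), and the collar and offcut are above at (322,134) and (295,135). The side view agrees, with the knob at (300,234). I'll zoom in to refine.

```bash
python3 - <<'E'
from h import *
a=cv2.imread("pics/top0.png")[120:260,245:410]; b=cv2.imread("pics/side0.png")[200:312,235:360]
a=cv2.resize(a,None,fx=4.2,fy=4.2,interpolation=cv2.INTER_CUBIC)
cv2.imwrite("pics/topz.png",a)
b=cv2.resize(b,None,fx=5,fy=5,interpolation=cv2.INTER_CUBIC);cv2.imwrite("pics/sidez.png",b)
P=[atz("top",p,.015)[:2] for p in((259,177),(379,142),(396,201),(276,234))]
print(np.round(P,4),np.mean(P,0)); y=P[0]-P[1]+P[3]-P[2]; print(y/np.linalg.norm(y),np.degrees(np.arctan2(y[1],y[0])))
for c in("top","side"):
    print(c,"tube",[(np.round(r["box"]),round(r["score"],2)) for r in arm.boxes_of(c,"tube")[:4]],"knob",[(np.round(r["box"],1),round(r["score"],2)) for r in arm.boxes_of(c,"knob")[:2]])
    for q in("jig","jaw"):
        for r in arm.masks_of(c,q)[:1]:
            m=r["region"].astype(np.uint8); print(c,q,r["score"],r["box"],cv2.minAreaRect(cv2.findNonZero(m)))
E
```

```text
[[ 0.6039  0.182 ]
 [ 0.6848 -0.1075]
 [ 0.5417 -0.143 ]
 [ 0.4673  0.1427]] [0.57444564 0.01853846]
[-0.26065104  0.96543308] 105.10869578598249
top tube [(array([283., 164., 317., 222.]), 0.85), (array([239., 264., 302., 300.]), 0.8), (array([167., 271., 215., 334.]), 0.76), (array([182., 158., 240., 193.]), 0.75)] knob []
top jig 0.82 [254.9, 140.9, 394.8, 236.3] ((325.81787109375, 187.471923828125), (63.15177536010742, 126.0010757446289), 73.6441879272461)
top jaw 0.7 [329.2, 173.1, 340.4, 190.9] ((334.5, 181.0), (14.0, 13.0), 90.0)
side tube [(array([289., 163., 320., 205.]), 0.95), (array([258., 213., 320., 244.]), 0.82), (array([221., 241., 245., 270.]), 0.67), (array([184., 190., 219., 240.]), 0.63)] knob [(array([292.7, 221.3, 309.9, 242.5]), 0.65)]
side jig 0.7 [247.9, 205.1, 355.0, 310.3] ((301.27587890625, 256.8103332519531), (116.2061996459961, 73.66291809082031), 66.80140686035156)
side jaw 0.95 [283.7, 224.9, 317.8, 270.2] ((298.70001220703125, 246.9000244140625), (40.69643783569336, 32.64659118652344), 63.43495178222656)
```

View pics/topz.png

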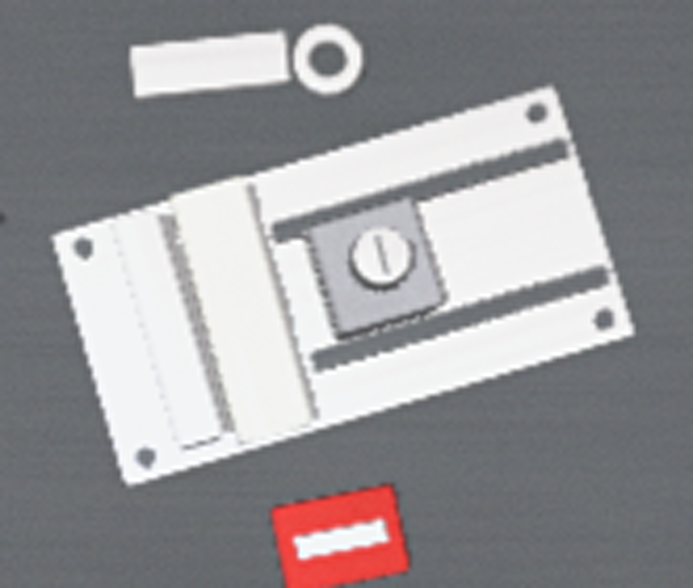

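View pics/sidez.png

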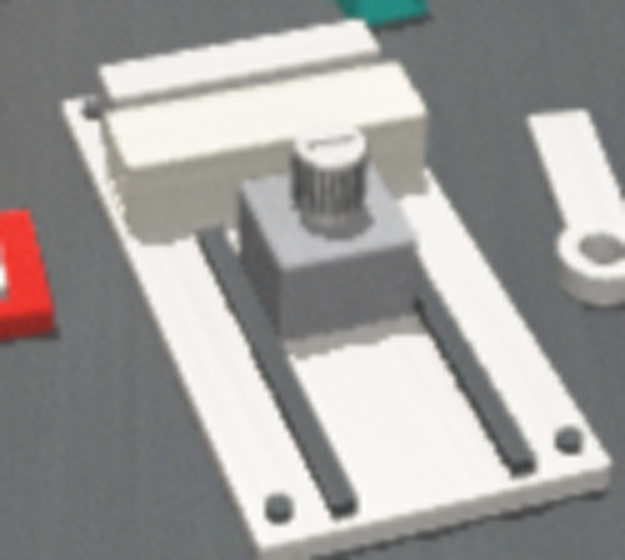

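```bash
python3 - <<'E'
from h import *
z=lambda p:(p[0]/4.2+245-.4,p[1]/4.2+120-.4)
P=[atz("top",z(p),.015)[:2] for p in((54,237),(553,87),(632,333),(128,485))]
c=np.mean(P,0); y=P[0]-P[1]+P[3]-P[2]; y/=np.linalg.norm(y); print(c,np.arctan2(y[1],y[0]),np.linalg.norm(P[0]-P[1]),np.linalg.norm(P[1]-P[2]))
print("knob from jig",c-.04*y)
print(atz("top",z((382,256)),.096),atz("side",(331/5+235-.4,143/5+200-.4),.096))
k=atz("top",z((382,256)),.096); R=cv2  # tool axes at start
a=2*np.arctan2(.17694669,.98422043); X=np.array([np.cos(a),np.sin(a)]);Y=np.array([np.sin(a),-np.cos(a)])
d=k[:2]-arm.read_state()["ee_pos"][:2]; print("tool dx,dy",d@X,d@Y,"closing yaw tool y",np.arctan2(Y[1],Y[0]))
E
```

```text
[0.57674306 0.02213172] 1.850846538885925 0.29838934299314535 0.14780354111201627
knob from jig [ 0.58779922 -0.01630994]
[0.58084013 0.00710474 0.096     ] [0.58243236 0.00844802 0.096     ]
tool dx,dy 0.5468979383657213 -0.42935142234786894 closing yaw tool y -1.215029687633114
```

```bash
R='.095 .0228 -.0179 0 0;.095 .0228 -.0179 0 0;.095 .0228 -.0179 0 0'; python3 -m jog '.095 .0228 -.0179 0 0;.095 .0228 -.0179 0 0;.095 .0228 -.0179 0 0;.095 .0228 -.0179 0 0;.095 .0228 -.0179 0 0;.095 .0228 -.0179 0 0;.095 .0228 -.0179 0 0;.095 .0228 -.0179 0 0;.095 .0228 -.0179 0 0;.095 .0228 -.0179 0 0;.095 .0228 -.0179 0 0;.095 .0228 -.0179 0 0'; python3 -m jog '.095 .0228 -.0179 0 0;.095 .0228 -.0179 0 0;.095 .0228 -.0179 0 0;.095 .0228 -.0179 0 0;.095 .0228 -.0179 0 0;.095 .0228 -.0179 0 0;.095 .0228 -.0179 0 0;.095 .0228 -.0179 0 0;.095 .0228 -.0179 0 0;.095 .0228 -.0179 0 0;.095 .0228 -.0179 0 .076;.095 0 0 0 0'
cat > tgt.py <<'E'
from h import *; import sys
from scipy.spatial.transform import Rotation as Ro
s=arm.read_state(); w,x,y,z=s["tool_rot"]; M=Ro.from_quat([x,y,z,w]).as_matrix()
t=np.array([float(v) for v in sys.argv[1:4]])
print("tool d",np.round(M.T@(t-s["ee_pos"]),4),"y yaw",np.arctan2(M[1,1],M[0,1]),"q",np.round(s["q"],3),"F",np.round(s["ft_force"],2),"jig",)
E
python3 tgt.py .5815 .0078 .068
```

```text
clock: 2.1
ee_pos: [0.3999, -0.288, 0.2148]
tool_rot: [0.0, 0.984, 0.177, 0.0]
ft_force: [0.3, 0.5, -0.7]
gripper_width: 0.0951
grasp_force: 0.0
clock: 3.1
ee_pos: [0.5677, -0.0139, 0.2145]
tool_rot: [-0.0, 0.99, 0.139, 0.001]
ft_force: [-0.2, -1.0, -0.2]
gripper_width: 0.095
grasp_force: 0.0
tool d [ 0.019  -0.017   0.1466] y yaw -1.292902500386485 q [-1.410e-01  4.090e-01  1.702e+00  1.000e-03  1.029e+00  1.151e+00] F [-0.16 -1.   -0.25] jig
```

```bash
python3 -m jog '.095 .019 -.017 0 0;.095 0 0 .03 0;.095 0 0 .03 0;.095 0 0 .03 0;.095 0 0 .02 0;.095 0 0 .02 0;.095 0 0 .016 0;.06 0 0 0 0;.06 0 0 0 0;.06 0 0 0 0'; python3 tgt.py .5815 .0078 .068; python3 - <<'E'
from h import *
a=arm.get_image("side")[190:310,230:370]
cv2.imwrite("pics/s2.png",cv2.resize(a,None,fx=4.5,fy=4.5,interpolation=cv2.INTER_CUBIC))
E
```

```text
clock: 3.93
ee_pos: [0.5799, 0.0041, 0.0696]
tool_rot: [0.0, 0.99, 0.139, 0.001]
ft_force: [-0.2, -0.3, 0.2]
gripper_width: 0.0803
grasp_force: 0.0
tool d [ 0.0026 -0.0031  0.0016] y yaw -1.2909465190048448 q [-0.107  0.609  1.808 -0.     0.723  1.184] F [-0.22 -0.28  0.19] jig
```

View pics/s2.png

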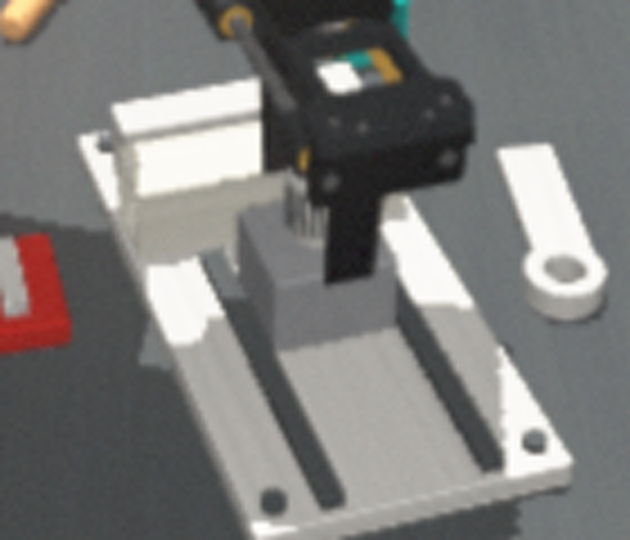

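The fingers straddle the head at about (335,200) in the crop, clear of the jaw. I'll close on it.

```bash
python3 -m jog '.02 0 0 0 0;.02 0 0 0 0;.02 0 0 0 0;.02 0 0 0 0;.02 0 0 0 0;.02 0 0 0 0;.02 0 0 0 0;.02 0 0 0 0'; python3 tgt.py .5815 .0078 .068; python3 -m jog '.02 0 -.002 0 0;.02 0 -.003 0 0;.02 0 -.003 0 0;.02 0 0 0 0'; python3 tgt.py .5815 .0078 .068
```

```text
clock: 4.65
ee_pos: [0.5793, 0.0048, 0.0688]
tool_rot: [-0.0, 0.99, 0.139, -0.0]
ft_force: [-0.6, 5.1, 4.9]
gripper_width: 0.0294
grasp_force: 30.0
tool d [ 0.0029 -0.0022  0.0008] y yaw -1.2911595892514933 q [-1.060e-01  6.100e-01  1.809e+00  1.000e-03  7.220e-01  1.185e+00] F [-0.63  5.13  4.93] jig
clock: 4.98
ee_pos: [0.5777, 0.0113, 0.0689]
tool_rot: [0.001, 0.99, 0.14, 0.001]
ft_force: [0.5, -5.3, 2.9]
gripper_width: 0.03
grasp_force: 30.0
tool d [0.0027 0.0044 0.0009] y yaw -1.2904190112535479 q [-0.094  0.608  1.814 -0.002  0.718  1.198] F [ 0.48 -5.29  2.9 ] jig
```

```bash
python3 -m jog '.02 0 -.003 0 0;.02 0 -.003 0 0;.02 0 -.003 0 0;.02 0 -.003 0 0;.02 0 -.003 0 0;.02 0 -.003 0 0;.02 0 -.002 0 0';for i in 1; do python3 -m jog '.02 0 -.001 0 0;.02 0 -.001 0 0'; python3 -m jog '.02 0 -.001 0 0;.02 0 -.001 0 0';python3 -m jog '.02 0 -.001 0 0;.02 0 -.001 0 0'; done
```

```text
clock: 5.57
ee_pos: [0.5723, 0.0302, 0.069]
tool_rot: [0.001, 0.99, 0.14, 0.001]
ft_force: [0.4, -8.5, 2.6]
gripper_width: 0.0293
grasp_force: 30.0
clock: 5.73
ee_pos: [0.5718, 0.0321, 0.069]
tool_rot: [0.001, 0.99, 0.14, 0.001]
ft_force: [-0.1, -7.8, 3.9]
gripper_width: 0.0295
grasp_force: 30.0
clock: 5.9
ee_pos: [0.5713, 0.0338, 0.069]
tool_rot: [0.001, 0.99, 0.14, 0.001]
ft_force: [1.2, -9.6, 2.3]
gripper_width: 0.0297
grasp_force: 30.0
clock: 6.07
ee_pos: [0.5708, 0.0356, 0.069]
tool_rot: [0.001, 0.99, 0.14, 0.001]
ft_force: [0.8, -10.4, 3.2]
gripper_width: 0.0292
grasp_force: 30.0
```

```bash
for_=0; python3 -m jog '.02 0 -.001 0 0;.02 0 0 0 0' | sed -n '2p;4p'; python3 -m jog '.02 0 -.001 0 0;.02 0 0 0 0'| sed -n '2p;4p'; python3 -m jog '.02 0 -.001 0 0;.02 0 0 0 0'| sed -n '2p;4p';  python3 -m jog '.02 0 -.001 0 0;.02 0 0 0 0'| sed -n '2p;4p'
```

```text
ee_pos: [0.5705, 0.0367, 0.069]
ft_force: [0.4, -8.4, 3.1]
ee_pos: [0.5702, 0.0376, 0.069]
ft_force: [0.5, -9.6, 3.7]
ee_pos: [0.5699, 0.0386, 0.069]
ft_force: [1.4, -10.0, 2.8]
ee_pos: [0.5697, 0.0395, 0.069]
ft_force: [0.9, -10.3, 3.7]
```

```bash
python3 -m jog '.02 0 -.001 0 0;.02 0 0 0 0' | sed -n '2p;4p'; python3 -m jog '.02 0 -.001 0 0;.02 0 0 0 0'| sed -n '2p;4p'; python3 -m jog '.02 0 -.0005 0 0;.02 0 0 0 0'| sed -n '2p;4p';  python3 -m jog '.02 0 -.0005 0 0;.02 0 0 0 0'| sed -n '2p;4p'
```

```text
ee_pos: [0.5694, 0.0405, 0.069]
ft_force: [0.3, -10.0, 3.9]
ee_pos: [0.5691, 0.0414, 0.069]
ft_force: [0.4, -9.3, 3.5]
ee_pos: [0.569, 0.0418, 0.069]
ft_force: [1.2, -11.2, 3.6]
ee_pos: [0.5691, 0.042, 0.069]
ft_force: [1.0, -12.9, 4.4]
```

```bash
python3 -m jog '.02 0 -.0005 0 0;.02 0 0 0 0' | sed -n '2p;4p'; python3 -m jog '.02 0 -.0005 0 0;.02 0 0 0 0'| sed -n '2p;4p'; python3 -m jog '.02 0 -.0005 0 0;.02 0 0 0 0'| sed -n '2,5p'
```

```text
ee_pos: [0.569, 0.0423, 0.0691]
ft_force: [1.2, -15.0, 2.6]
ee_pos: [0.569, 0.0425, 0.0691]
ft_force: [1.9, -16.9, 3.1]
ee_pos: [0.569, 0.0427, 0.0691]
tool_rot: [0.002, 0.99, 0.14, 0.001]
ft_force: [2.8, -18.4, 3.3]
gripper_width: 0.0296
```

```bash
python3 -m jog '.02 0 -.0005 0 0;.02 0 -.0005 0 0;.02 0 0 0 0'| sed -n '2,5p'; python3 - <<'E'
from h import *
a=arm.get_image("side")[195:295,235:335];b=arm.get_image("top")[150:250,250:350]
cv2.imwrite("pics/s3.png",cv2.resize(np.hstack([a,b]),None,fx=4,fy=4,interpolation=cv2.INTER_CUBIC))
E
```

```text
ee_pos: [0.5689, 0.0433, 0.0692]
tool_rot: [0.002, 0.99, 0.14, 0.001]
ft_force: [3.3, -21.6, 2.8]
gripper_width: 0.0298
```

View pics/s3.png

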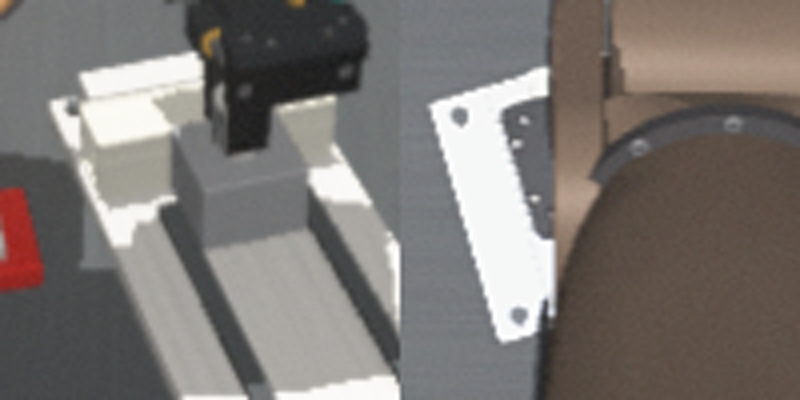

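The side view shows the tube flat against the fence, with the jaw up to it at about (235,160). I'll ease the side load and start lifting.

```bash
python3 -m jog '.02 0 .0007 0 0;.02 0 .0005 -.001 0;.02 0 0 0 0'| sed -n '2p;4p'; python3 -m jog '.02 0 0 -.001 0;.02 0 0 -.001 0;.02 0 0 -.001 0;.02 0 0 0 0'| sed -n '2p;4p';python3 -m jog '.02 0 0 -.001 0;.02 0 0 -.001 0;.02 0 0 -.001 0;.02 0 0 0 0'| sed -n '2p;4p'
```

```text
ee_pos: [0.5687, 0.0427, 0.0695]
ft_force: [3.8, -16.3, -6.9]
ee_pos: [0.5687, 0.0428, 0.0723]
ft_force: [4.3, -15.3, -7.9]
ee_pos: [0.5686, 0.0428, 0.0752]
ft_force: [5.3, -17.0, -8.1]
```

```bash
python3 -m jog '.02 0 0 -.001 0;.02 0 0 -.001 0;.02 0 0 0 0'| sed -n '2p;4p'; python3 -m jog '.02 0 0 -.001 0;.02 0 0 0 0'| sed -n '2p;4p';python3 -m jog '.02 0 0 -.001 0;.02 0 0 0 0'| sed -n '2p;4p';python3 -m jog '.02 0 0 -.001 0;.02 0 0 0 0'| sed -n '2p;4p'
```

```text
ee_pos: [0.5686, 0.0427, 0.0771]
ft_force: [4.6, -16.8, -8.7]
ee_pos: [0.5686, 0.0428, 0.078]
ft_force: [4.2, -15.8, -9.4]
ee_pos: [0.5686, 0.0428, 0.079]
ft_force: [5.5, -17.5, -9.0]
ee_pos: [0.5686, 0.0428, 0.08]
ft_force: [4.6, -16.4, -9.2]
```

```bash
python3 -m jog '.02 0 0 -.001 0;.02 0 0 0 0'| sed -n '2p;4p'; python3 -m jog '.02 0 0 -.001 0;.02 0 0 0 0'| sed -n '2p;4p';python3 -m jog '.02 0 0 -.001 0;.02 0 0 0 0'| sed -n '2p;4p'
```

```text
ee_pos: [0.5685, 0.0428, 0.0806]
ft_force: [6.2, -16.9, -13.8]
ee_pos: [0.5683, 0.0429, 0.081]
ft_force: [7.2, -15.5, -20.3]
ee_pos: [0.5681, 0.043, 0.0814]
ft_force: [9.2, -14.1, -26.5]
```

```bash
cat > st.py <<'E'
from h import *
s=arm.read_state(); print("z %.4f"%s["ee_pos"][2],"q6-q1 %.3f"%(s["q"][5]-s["q"][0]),"F",np.round(s["ft_force"],1),"T",np.round(s["torque"],2),"w",round(s["gripper_width"],4))
E
python3 -m jog '.02 0 0 .0015 0;.02 0 0 .001 0;.02 0 0 0 0' >/dev/null; python3 st.py; python3 -m jog '.02 0 0 0 -.1;.02 0 0 0 -.1;.02 0 0 0 0' >/dev/null; python3 st.py; python3 -m jog '.02 0 0 0 -.1;.02 0 0 0 0' >/dev/null; python3 st.py
```

```text
z 0.0801 q6-q1 1.293 F [  5.2 -13.9  -9.4] T [-2.87 -0.93 -0.02] w 0.0296
z 0.0803 q6-q1 1.088 F [  5.  -16.1 -10.7] T [-3.19 -1.16  0.04] w 0.0295
z 0.0804 q6-q1 0.988 F [  6.1 -16.7  -9.2] T [-3.33 -1.23  0.  ] w 0.0294
```

```bash
python3 -m jog '.02 0 0 0 -.1;.02 0 0 0 0' >/dev/null; python3 st.py; python3 -m jog '.02 0 0 0 -.1;.02 0 0 0 0' >/dev/null; python3 st.py;  python3 -m jog '.02 0 0 0 -.1;.02 0 0 -.0002 0' >/dev/null; python3 st.py; python3 -m jog '.02 0 0 -.0002 -.1;.02 0 0 0 0' >/dev/null; python3 st.py
```

```text
z 0.0804 q6-q1 0.888 F [  6.3 -16.1 -10.1] T [-3.45 -1.31  0.01] w 0.0294
z 0.0804 q6-q1 0.788 F [  7.6 -17.1 -10.3] T [-3.49 -1.43  0.05] w 0.0298
z 0.0806 q6-q1 0.688 F [  7.5 -17.1 -12.8] T [-3.49 -1.62  0.03] w 0.0294
z 0.0808 q6-q1 0.588 F [  7.9 -18.  -12.7] T [-3.51 -1.58  0.06] w 0.0292
```

```bash
python3 -m jog '.02 0 0 -.0002 -.1;.02 0 0 -.0002 -.1;.02 0 0 0 0' >/dev/null; python3 st.py; python3 -m jog '.02 0 0 -.0002 -.1;.02 0 0 -.0002 -.1;.02 0 0 0 0' >/dev/null; python3 st.py;  python3 -m jog '.02 0 0 -.0002 -.1;.02 0 0 -.0002 -.1;.02 0 0 0 0' >/dev/null; python3 st.py
```

```text
z 0.0812 q6-q1 0.388 F [  8.4 -17.9 -12.2] T [-3.34 -1.75  0.06] w 0.0297
z 0.0817 q6-q1 0.188 F [  9.4 -16.  -12.3] T [-3.12 -1.92 -0.05] w 0.0295
z 0.0822 q6-q1 -0.012 F [ 10.8 -15.2 -12.5] T [-2.95 -1.98  0.  ] w 0.0296
```

```bash
python3 -m jog '.02 0 0 -.0002 -.1;.02 0 0 -.0002 -.1;.02 0 0 0 0' >/dev/null; python3 st.py; python3 -m jog '.02 0 0 -.0002 -.1;.02 0 0 -.0002 -.1;.02 0 0 0 0' >/dev/null; python3 st.py;  python3 -m jog '.02 0 0 -.0002 -.1;.02 0 0 -.0002 -.1;.02 0 0 0 0' >/dev/null; python3 st.py; python3 -m jog '.02 0 0 -.0002 -.1;.02 0 0 -.0002 -.1;.02 0 0 0 0' >/dev/null; python3 st.py
```

```text
z 0.0826 q6-q1 -0.213 F [  9.8 -14.7 -11.7] T [-2.74 -2.    0.04] w 0.0297
z 0.0830 q6-q1 -0.413 F [ 10.5 -14.1 -11.8] T [-2.73 -2.01  0.09] w 0.0297
z 0.0834 q6-q1 -0.613 F [ 10.3 -13.8 -11.5] T [-2.73 -1.99  0.11] w 0.0292
z 0.0838 q6-q1 -0.813 F [ 10.4 -14.1 -11.6] T [-2.68 -1.94  0.06] w 0.03
```

```bash
python3 -m jog '.02 0 0 -.0002 -.1;.02 0 0 0 0' >/dev/null; python3 st.py; python3 -m jog '.02 0 0 -.0002 -.1;.02 0 0 0 0' >/dev/null; python3 st.py;  python3 -m jog '.02 0 0 -.0001 -.1;.02 0 0 0 0' >/dev/null; python3 st.py
```

```text
z 0.0840 q6-q1 -0.912 F [ 10.6 -13.8 -12. ] T [-2.59 -1.93  0.06] w 0.0295
z 0.0842 q6-q1 -1.012 F [ 10.5 -12.6 -12.1] T [-2.72 -1.85  0.  ] w 0.0295
z 0.0843 q6-q1 -1.112 F [  9.1 -12.3 -10.6] T [-2.31 -1.78 -0.15] w 0.0292
```

```bash
python3 -m jog '.02 0 0 0 -.1;.02 0 0 0 0' >/dev/null; python3 st.py; python3 -m jog '.02 0 0 0 -.1;.02 0 0 0 0' >/dev/null; python3 st.py
```

```text
z 0.0840 q6-q1 -1.212 F [  6.4  -7.8 -11.3] T [-1.76 -1.3  -0.25] w 0.0294
z 0.0837 q6-q1 -1.312 F [ 4.4 -8.8 -9.9] T [-1.58 -0.64 -0.28] w 0.0293
```

```bash
python3 -m jog '.02 0 0 0 0;.05 0 0 0 0;.06 0 0 0 0;.06 0 0 0 0;.06 0 0 0 0;.06 0 0 0 0' ; python3 -m jog '.06 0 0 -.02 0;.06 0 0 -.03 0;.06 0 0 -.03 0;.06 0 0 -.03 0;.06 0 0 -.03 0;.06 0 0 0 0' | tail -5; python3 -m jog '.06 0 0 -.03 0;.06 0 0 -.03 0;.06 0 0 -.03 0;.06 0 0 0 0' >/dev/null; python3 - <<'E'
from h import *
a=arm.get_image("side")
cv2.imwrite("pics/s4.png",cv2.resize(a[190:290,240:380],None,fx=5,fy=5,interpolation=cv2.INTER_CUBIC))
for r in arm.landmark_of("side","knob_top")[:1]: print(r["pixel"])
for h in (.096,.105,.1108,.1135): print(h,proj("side",[.569,.043,h]))
E
```

```text
clock: 14.83
ee_pos: [0.5678, 0.0451, 0.0849]
tool_rot: [0.0, 0.13, 0.991, -0.0]
ft_force: [0.2, -0.2, -0.8]
gripper_width: 0.0566
grasp_force: 0.0
ee_pos: [0.5696, 0.0451, 0.2305]
tool_rot: [0.004, 0.13, 0.991, 0.0]
ft_force: [0.3, -0.4, 0.8]
gripper_width: 0.0599
grasp_force: 0.0
[294.9, 211.5]
0.096 [293.35374474 218.37267676]
0.105 [293.45657457 214.99912407]
0.1108 [293.52334884 212.80717815]
0.1135 [293.55456987 211.78196581]
```

View pics/s4.png

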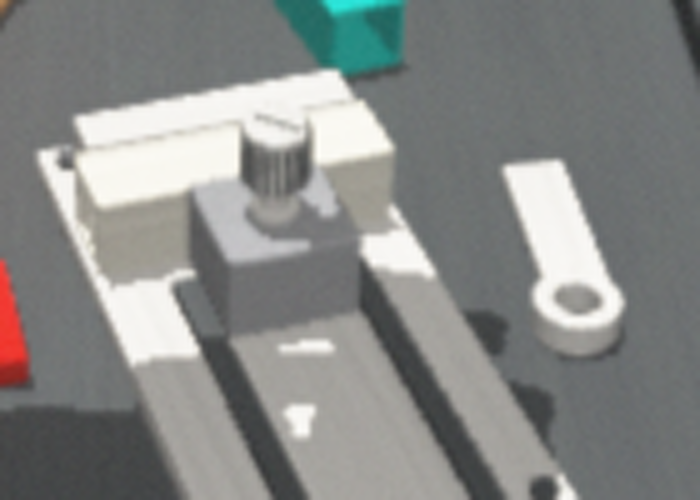

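The head now stands raised at about (277,125), on its exposed stem, and the tube sits square against the fence. I'll measure the slot's turn to confirm it is fully home.

```bash
python3 - <<'E'
from h import *
def ang(pts,z):
    a,b=[atz("side",p,z)[:2] for p in pts]; d=b-a; return np.arctan2(d[1],d[0])
i=ang([(235+310/5,200+143/5),(235+352/5,200+138/5)],.096)
f=ang([(240+257/5,190+114/5),(240+300/5,190+130/5)],.111)
print(i,f,(f-i)%np.pi)
E
```

```text
0.16182741612740092 -0.5980775714829056 2.3816876659794866
```

```bash
python3 -c "
from workcell import arm
print(arm.sign_off())"
```

```text
the job is handed in; nothing more can be done
None
```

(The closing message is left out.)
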